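# Set the grinder's dial and lock it

## Task

Turn the coffee grinder's black dial so that its white pointer meets the orange marker, then swing the red post of the lock ring below it clockwise (seen from above) until it bites, and tighten it firmly with a push of about 14 N on the post, so that it stays tight; do not strain it beyond 17 N. Leave the dial set, and leave the green and white mug, the open canister beside it and the red-lidded jar where they are.

Things in the scene. Friction and masses are not known exactly. Their poses are not given: they have to be found in the camera images.
- grinder: grey coffee grinder with an amber bean hopper and black hopper lid, 260x130 mm, fixed to the worktop. Origin on the worktop under the common vertical axis of dial and lock ring; its x axis points from the front (drawer) to the hopper at the rear, z up. Body top at 81 mm, hopper (radius 51 mm, 135 mm behind the axis) up to 154 mm
- dial_grip (a point): centre of the black dial knob's grip bar, on the axis, 147 mm above the worktop. The bar is 38 mm long (along this point's x), 12 mm wide, 27 mm tall, on a round skirt of radius 20 mm; the white pointer is at its -x end. The white dial plate below, radius 33 mm, has its top 23 mm below this point. Turns both ways about z, light friction (0.06 N m)
- dial_pointer (a point): point 24 mm from the dial axis in the direction of the white pointer, just past its tip; turns with the dial
- marker_tip (a point): inner end of the orange marker clipped to the dial plate, also 24 mm from the dial axis and at the height of dial_pointer: the two points coincide when the dial is set. The marker stands at most 3 mm above the dial plate and does not move
- lock_tab (a point): centre of the red upright post on the lock ring's lever, 61 mm from the axis, 115 mm above the worktop. The post is round, 12 mm in diameter, its top 17 mm above this point; the lever bar under it, 14 mm wide, has its top 12 mm below this point. x axis radially outward, z up. Clockwise from above tightens: the post stands on the grinder's front side and swings towards the grinder's +y (left)
- ring_centre (a point): centre of the lock ring (aluminium, radius 40 mm), on the dial's axis. It runs freely (2 N at the post) for 0.9 to 1.3 rad, then bites; where, cannot be seen and differs each time. From there it moves only above about 7 N at the post and takes 1.2 N more for each mm; about 9 N is the least that holds, 18 N strains it. Let go, it stays tight, with slight spring-back after a hard push
- collar_rim (a point): point on the rim of the brass clamp collar under the lock ring, 40 mm from the axis. It stands still while the ring runs freely; once the ring bites it shifts along the rim with it: 1.2 mm or more is tight, over 6.4 mm is strained
- mug: mug, green above and white below, 78x116x101 mm, a bystander; origin at the centre of its underside
- canister: white ribbed open canister, 97 mm across, 135 mm tall, a bystander; origin at the centre of its underside
- jar: glass jar with red lid, 65 mm across, 100 mm tall, a bystander; origin at the centre of its underside

How it is judged (in metres and radians):
On the way, in this order (a step that is already met when the one before it is completed fails the run):
1. the dial's pointer is turned to the orange marker (within 3.5 mm at its tip) while the lock ring is still loose (horizontal distance between dial_pointer and marker_tip below 0.0035 m and distance of collar_rim from where it was at the start of the episode below 0.0006 m), for 0.3 s.
2. the lock ring is tightened until the collar under it has shifted by 1.2 mm (distance of collar_rim from where it was at the start of the episode above 0.0012 m), for 0.2 s.
At the end, for the whole second after the job is handed in: the dial's pointer stands within 3.5 mm of the orange marker, the lock ring is still tight with the collar shifted by more than 1.2 mm, and mug, canister and jar are at rest (horizontal distance between dial_pointer and marker_tip below 0.0035 m and distance of collar_rim from where it was at the start of the episode above 0.0012 m and linear speed of each of mug, canister, jar below 0.02 m/s); the robot touches nothing.
It fails at once if the lock ring is strained: the collar under it shifts by more than 6.4 mm (18 N at the post) (distance of collar_rim from where it was at the start of the episode above 0.0064 m).
It fails at once if the mug, the canister or the jar is moved by more than 20 mm (distance of any of mug, canister, jar from where it was at the start of the episode above 0.02 m).
It also fails if it takes over 61 s, if anything falls off the work surface, if the arm or the gripper's body presses on something with over 40 N, if the wrist force passes 120 N, or if a joint passes its speed limit or range.

## Robot

A 6-joint arm with a two-finger parallel gripper is mounted at the origin on a cart in front of the work surface, level with it; the furniture and walls round the work are solid. World frame = base frame: x ahead of the robot, y to its left, z up, the work surface at z = 0. Lengths are in mm, angles in rad, forces in N, time in s.
With the tool pointing down it reaches from about 275 to 1000 mm from the base axis. Payload 8.4 kg.
Tool frame: the origin (TCP) lies between the finger pads; the fingertips stand r.finger_overhang ahead of it and the grasp point (between the pads) is the TCP (r.finger_overhang is the distance from the TCP to the fingertips, in mm); z points along the fingers, y is the line along which they close (so a half turn about z gives the same grasp; the last joint's range is limited). The gripper opens to 85 mm and grips with 20 to 120 N. Pads are 22 mm wide; open, the fingers measure 114 mm over their backs; the gripper's body (76 mm by 85 mm) begins 54 mm behind the grasp point. The pads swing forward as they close: fully open they stand 13 mm farther back than shut.
Start: joints at [1.249, 0.353, 1.633, -0, 1.155, -0.002], TCP at [196.484, 593.314, 250.281] pointing down, gripper open.
Joint ranges: [-2.63, 2.63], [-0.92, 2.1], [0.06, 2.66], [-1.3, 4.44], [0, 2.69], [-3.02, 3.02]. Speed limits (rad/s): [2.22, 2.22, 2.79, 3.14, 3.14, 3.14].

## Interface

Orientations are given as [roll, pitch, yaw] about the fixed x, y, z axes, in that order (R = Rz(yaw) Ry(pitch) Rx(roll)).
In Python, from rig import r, cams, sign_off gives the robot as it stands.
- The arm moves only by the shell command python3 -m crank 'ROWS' [FORCE]. ROWS is JSON, a list of rows, each a list of 7 numbers: the shift along the tool's x, y, z in m, then the turn, a rotation vector about the tool's x, y, z in rad, then the closure, from 0 (fully open) to 1 (shut). In form: [[dx, dy, dz, ax, ay, az, gripper], ...]. A call has 1 to 5 rows; each row is the pose to reach, as a shift and turn from the pose commanded when the call began, along the tool's axes at that moment; what a row does not reach only later rows make up. A row lasts 1/10 s, in which the tool goes at most 50 mm and 8.59 degrees, less where a joint would pass 70% of its speed; a pose out of reach is approached as far as the arm can. A call with a gripper value outside its range is refused whole. The fingers move at their own pace and stop on an object; FORCE is the grip in N (left out, the last holds). Time passes only in rows, so rows that repeat a pose let the fingers close. It gives the time, the measured TCP pose, the force, the opening and the grip force at its end, in the units of the state.
- r.sense(): the state, without advancing time (a new reading comes with each control period).
- cams.grab_frame(name): name is "scene" or "side" or "wrist"; returns a dict with "image" (420x560x3 uint8, red, green, blue), "fx", "fy", "cx", "cy" (pixels), "position" and "orientation" of the camera in the world. Camera axes: x right, y down, z forward; pixel columns grow to the right and rows downward; lengths in mm; the calibration is good to about 2 mm. A picture is of the moment at which its call begins. There is no depth.
- sign_off(): hands the job in; it is judged then, once.
The state is a dict: "clock": time; "qpos": joint angles; "qvel": joint speeds; "joint_efforts": joint torques, N m; "eef_pos": TCP position; "tcp_rot": TCP orientation; "contact_force": force on the tool from outside, world axes, zero at the start; "wrist_torque": the same for the moment, N m; "opening": opening from 0.0 (shut) to 1.0 (fully open); "grasp_force": force on a finger pad.
Only numpy, scipy, OpenCV 4.12 (cv2) and the standard library are available. Lean on these libraries where they do the work, as an engineer would, in place of code of your own. Each camera call takes 0.05 s, during which the arm holds its last target. There are 200 camera calls.

## Working session

There is one attempt and no reset: what is moved stays moved. The work goes in short steps, Python scripts to look and compute and a shell command to move; the robot and the scene stay as the last step left them, time stands still between calls to the robot, and variables do not carry over. Pictures are saved under pics/ and viewed, at most 10 in all, crops included, and the job is handed in when it is done.

```bash
mkdir -p pics; ls; python3 - <<'E'
from rig import r,cams
import cv2,numpy as np
ims=[]
for n in ["scene","side","wrist"]:
    f=cams.grab_frame(n); cv2.imwrite(f"pics/{n}0.png",f["image"][:,:,::-1]); 
    print(n,[round(f[k],1) for k in("fx","fy","cx","cy")],f["position"],f["orientation"])
print(r.sense(), r.finger_overhang)
E
```

```text
pics
scene [508.6, 508.6, 277.3, 212.2] [ -60.32546917 -171.3207128   850.00042444] [-2.35435009e+00  2.25829004e-03 -8.98472077e-01]
side [446.9, 446.9, 269.5, 207.6] [ 384.62571135 -341.11382048  608.60182602] [-2.18892594  0.00709571 -0.27131803]
wrist [323.8, 323.8, 275.8, 205.5] [126.28155833 616.02475899 373.29068107] [2.84620686e+00 1.53094464e-03 1.25125294e+00]
{'clock': 0.15, 'qpos': array([ 1.24861874e+00,  3.53532802e-01,  1.63394551e+00,  4.37026610e-05,
        1.15521909e+00, -2.39183164e-03]), 'qvel': array([ 0.00050932, -0.00140681, -0.00258747, -0.00047919,  0.00046375,
        0.00074969]), 'joint_efforts': array([-1.17846012e-04, -6.05639291e+01, -3.42342103e+01, -1.22459223e-04,
        5.99489780e-03,  1.04788298e-04]), 'eef_pos': array([196.35159106, 592.99558587, 249.71442532]), 'tcp_rot': array([-3.14048800e+00, -4.26055930e-05,  2.82178921e+00]), 'contact_force': array([0.0669437 , 1.11917625, 0.5530743 ]), 'wrist_torque': array([-0.0245495 ,  0.02578329, -0.04840525]), 'grasp_force': 0.0, 'opening': 1.0001471385011873} 19.0
```

View pics/scene0.png

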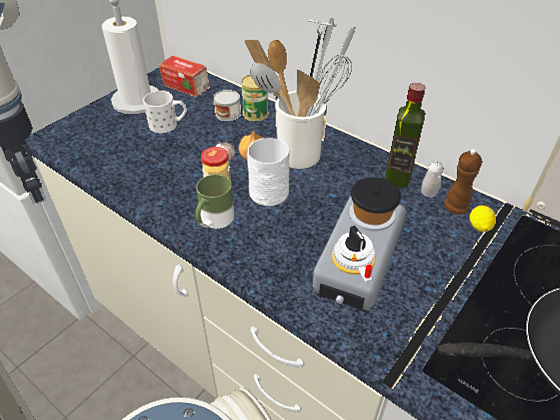

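View pics/side0.png

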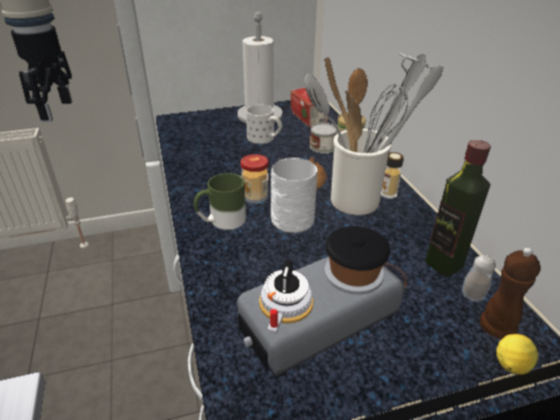

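View pics/wrist0.png

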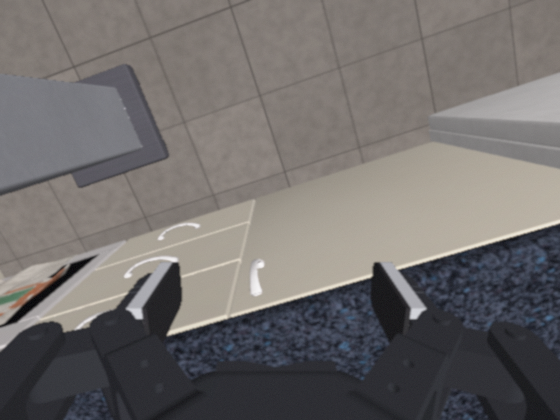

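The scene view shows the grinder with its dial near (352,243), red post at (369,271). In the side view the dial is near (287,283) and the post at (274,319). The wrist camera sees only the floor and cabinet fronts.

```bash
cat > h.py <<'E'
import numpy as np,cv2
from scipy.spatial.transform import Rotation as Ro
from rig import r,cams
def rot(o): return Ro.from_euler('xyz',o).as_matrix()
def ray(f,u,v):
    d=rot(f["orientation"])@np.array([(u-f["cx"])/f["fx"],(v-f["cy"])/f["fy"],1.]); return np.array(f["position"]),d/np.linalg.norm(d)
def onz(f,u,v,z):
    p,d=ray(f,u,v); return p+d*(z-p[2])/d[2]
def tri(a,b):
    (p,d),(q,e)=a,b
    s=np.linalg.lstsq(np.c_[d,-e],q-p,rcond=None)[0]
    x,y=p+d*s[0],q+e*s[1]; return (x+y)/2,np.linalg.norm(x-y)
def proj(f,P):
    c=rot(f["orientation"]).T@(np.array(P)-f["position"]); return f["fx"]*c[0]/c[2]+f["cx"],f["fy"]*c[1]/c[2]+f["cy"]
def mask(f,lo,hi,box):
    h=cv2.cvtColor(f["image"],cv2.COLOR_RGB2HSV); m=cv2.inRange(h,lo,hi); k=np.zeros_like(m); x0,y0,x1,y1=box; k[y0:y1,x0:x1]=255; return m&k
def blob(f,lo,hi,box):
    n,_,st,c=cv2.connectedComponentsWithStats(mask(f,lo,hi,box)); i=1+np.argmax(st[1:,4]); return c[i],st[i]
E
python3 - <<'E'
from h import *
o=[]
S=cams.grab_frame("scene");D=cams.grab_frame("side")
rb=[blob(f,(0,170,120),(6,255,255),b) for f,b in((S,(350,255,385,290)),(D,(262,303,290,335)))]
print(rb); print("post",tri(ray(S,*rb[0][0]),ray(D,*rb[1][0])))
for f,b in((S,(325,220,385,290)),(D,(250,255,325,335))):
    print([ (round(c[0]),round(c[1]),s) for n,_,st,cc in [cv2.connectedComponentsWithStats(mask(f,(8,130,150),(24,255,255),b))] for c,s in zip(cc[1:],st[1:,4])])
a=S["image"][205:300,320:400];b=D["image"][250:345,245:325]
cv2.imwrite("pics/z1.png",cv2.resize(np.hstack([a,b])[:,:,::-1],None,fx=5,fy=5,interpolation=cv2.INTER_CUBIC))
E
```

```text
[(array([367.72463768, 270.76811594]), array([365, 265,   7,  13,  69], dtype=int32)), (array([273.09411765, 317.11764706]), array([270, 310,   7,  16,  85], dtype=int32))]
post (array([498.58996722,  64.6656829 , 118.53123258]), np.float64(2.91181186562728))
[(332, 254, np.int32(2)), (354, 257, np.int32(26)), (332, 257, np.int32(5)), (346, 269, np.int32(84)), (373, 262, np.int32(14))]
[(271, 295, np.int32(25)), (265, 310, np.int32(43)), (298, 316, np.int32(86))]
```

View pics/z1.png

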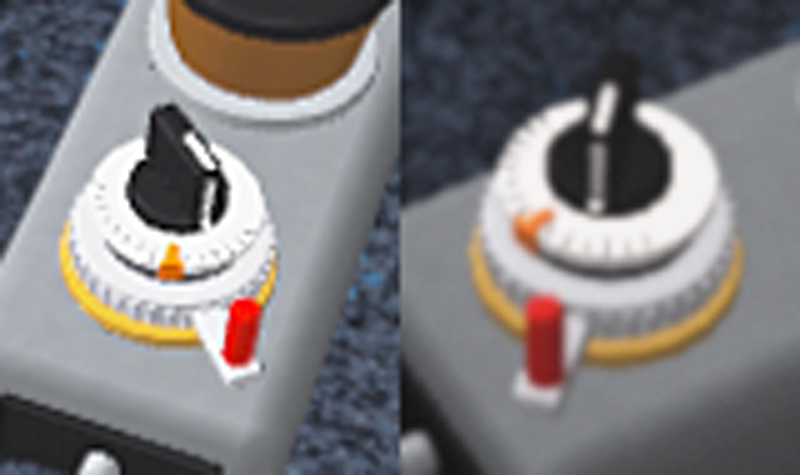

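The zoom shows, in the scene view, the pointer's foot at about (361.6,250), the marker's inner end at (354.4,254) and the plate centre at (354,245). In the side view these are (284.2,291.5), (274.6,292.6) and (286.2,286.6).

```bash
python3 - <<'E'
from h import *
S=cams.grab_frame("scene");D=cams.grab_frame("side")
for n,a,b in(("plate",(354.2,245),(286.2,286.6)),("pointer",(361.6,250),(284.2,291.5)),("marker",(354.4,254.2),(274.6,292.6)),("post",(367.7,270.8),(273.1,317.1))):
    z={"post":118}.get(n,125); print(n,onz(S,*a,z).round(1),onz(D,*b,z).round(1),tri(ray(S,*a),ray(D,*b)))
# hopper lid
for f,b in((S,(345,165,405,215)),(D,(320,220,395,275))):
    c,s=blob(f,(0,0,0),(180,255,60),b);print("lid",c,s,onz(f,*c,150).round(1))
for n,f,b in(("canS",S,(240,130,295,205)),("canD",D,(265,155,320,232))): 
    c,s=blob(f,(0,0,150),(180,60,255),b);print(n,s,onz(f,s[0]+s[2]/2,s[1]+12,135).round())
E
```

```text
plate [529.7 114.1 125. ] [533.  111.8 125. ] (array([534.39344423, 116.45706041, 119.62790733]), np.float64(0.6605029999553729))
pointer [527.7  96.5 125. ] [527.2 103.1 125. ] (array([524.05393866,  95.23521526, 131.58880967]), np.float64(3.172858417045939))
marker [510.5 101.5 125. ] [512.9 104.8 125. ] (array([511.61910404, 102.43398276, 125.69778353]), np.float64(3.1174223525808364))
post [497.4  63.7 118. ] [499.7  66.7 118. ] (array([498.59757239,  64.71699025, 118.45323097]), np.float64(2.9900075439388245))
lid [379.03798257 192.20049813] [ 351  168   54   45 1606] [661.6 141.6 150. ]
lid [360.32534247 245.25513699] [ 320  220   75   54 2920] [664.7 142.4 150. ]
canS [ 247  130   48   75 2869] [671. 432. 135.]
canD [ 271  158   47   73 1825] [646. 417. 135.]
```

```bash
cat >> h.py <<'E'
def plan(P,xang_deg):
    s=r.sense(); R=rot(s["tcp_rot"]); a=np.radians(xang_deg)
    T=np.array([[np.cos(a),np.sin(a),0],[np.sin(a),-np.cos(a),0],[0,0,-1.]]).T
    print("pos",s["eef_pos"].round(1),"xang",round(np.degrees(np.arctan2(R[1,0],R[0,0])),1),"shift mm",(R.T@(np.array(P)-s["eef_pos"])).round(1),"turn",Ro.from_matrix(R.T@T).as_rotvec().round(3),"F",s["contact_force"].round(1),"t",s["clock"],"open",round(s["opening"],3))
E
python3 -c "
from h import *
plan([532,114,255],70)"
```

```text
pos [196.4 593.2 250.1] xang 161.7 shift mm [-469.2 -349.5   -4.8] turn [-0.   0.   1.6] F [-0.   0.3 -0.1] t 0.35 open 0.998
```

```bash
python3 -m crank '[[-0.038,-0.030,0,0,0,0.14,0],[-0.076,-0.060,0,0,0,0.28,0],[-0.114,-0.09,0,0,0,0.42,0],[-0.152,-0.12,0,0,0,0.56,0],[-0.19,-0.15,0,0,0,0.7,0]]'
python3 -c "
from h import *
plan([532,114,255],70)"
```

```text
clock: 0.85
eef_pos: [330.4, 389.6, 250.4]
tcp_rot: [3.141, -0.0, 2.116]
contact_force: [1.5, 0.2, 0.5]
opening: 1.0
grasp_force: 0.0
pos [330.4 389.6 250.4] xang 121.3 shift mm [-340.2   29.3   -4.6] turn [ 0.    -0.     0.895] F [1.5 0.2 0.5] t 0.85 open 1.0
```

```bash
python3 -m crank '[[-0.04,0.003,0,0,0,0.14,0],[-0.08,0.006,0,0,0,0.28,0],[-0.12,0.009,0,0,0,0.42,0],[-0.16,0.012,0,0,0,0.56,0],[-0.20,0.015,0,0,0,0.7,0]]'
python3 -c "
from h import *
plan([532,114,255],70)"
```

```text
clock: 1.35
eef_pos: [448.0, 227.2, 250.5]
tcp_rot: [3.141, -0.0, 1.416]
contact_force: [0.1, 1.5, 0.2]
opening: 1.002
grasp_force: 0.0
pos [448.  227.2 250.5] xang 81.1 shift mm [-98.9 100.5  -4.5] turn [ 0.    -0.     0.194] F [0.1 1.5 0.2] t 1.35 open 1.002
```

```bash
python3 -m crank '[[-0.03,0.03,0,0,0,0.1,0],[-0.06,0.06,0,0,0,0.19,0],[-0.095,0.096,-0.005,0,0,0.19,0],[-0.095,0.096,-0.005,0,0,0.19,0],[-0.095,0.096,-0.005,0,0,0.19,0]]'
python3 -c "
from h import *
f=cams.grab_frame('wrist'); cv2.imwrite('pics/w1.png',f['image'][:,:,::-1]); np.save('pics/w1.npy',f,allow_pickle=True)
plan([532,114,255],70)
for P in ([532,114,124],[498.5,64.7,118],[512,102,125],[525,96,125]): print(proj(f,P))"
```

```text
clock: 1.85
eef_pos: [528.4, 119.4, 255.2]
tcp_rot: [-3.141, -0.0, 1.229]
contact_force: [-0.4, 0.1, -1.2]
opening: 0.998
grasp_force: 0.0
pos [527.8 120.3 255.1] xang 70.5 shift mm [-4.5  6.1  0.1] turn [-0.001  0.     0.009] F [0.  0.3 0.4] t 1.9 open 1.002
(np.float64(281.57845178851863), np.float64(205.7672834467269))
(np.float64(264.2471954828987), np.float64(265.60681283997064))
(np.float64(263.750966244489), np.float64(226.70855079703335))
(np.float64(280.7968696348984), np.float64(228.1672177057975))
```

View pics/w1.png

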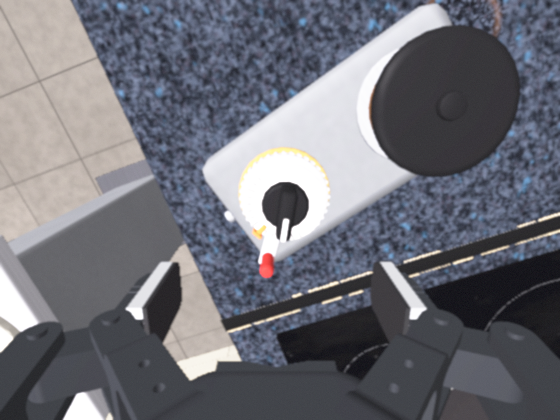

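The wrist view shows the dial centred near (284,203), with the pointer running down to about (283,240). The orange marker is near (258,231) and the red post at (266,265). I'll zoom in on it.

```bash
python3 -c "
from h import *
f=np.load('pics/w1.npy',allow_pickle=True).item()
im=f['image'][140:285,215:355]
cv2.imwrite('pics/w1z.png',cv2.resize(im[:,:,::-1],None,fx=4,fy=4,interpolation=cv2.INTER_CUBIC))
m=mask(f,(5,90,150),(30,255,255),(225,140,345,250))
ys,xs=np.nonzero(m); big=cv2.connectedComponentsWithStats(m); print([(c.round(1),s) for c,s in zip(big[3],big[2]) if s[4]>3][1:])
e=cv2.minEnclosingCircle(np.c_[xs,ys].astype(np.float32)); print('collar circle',e)
"
```

```text
[(array([298.5, 152.7]), array([277, 148,  41,  16,  72], dtype=int32)), (array([272.2, 150.8]), array([272, 150,   2,   3,   4], dtype=int32)), (array([258.7, 231.9]), array([253, 226,  13,  13,  77], dtype=int32))]
collar circle ((281.85736083984375, 194.96397399902344), 48.33436584472656)
```

View pics/w1z.png

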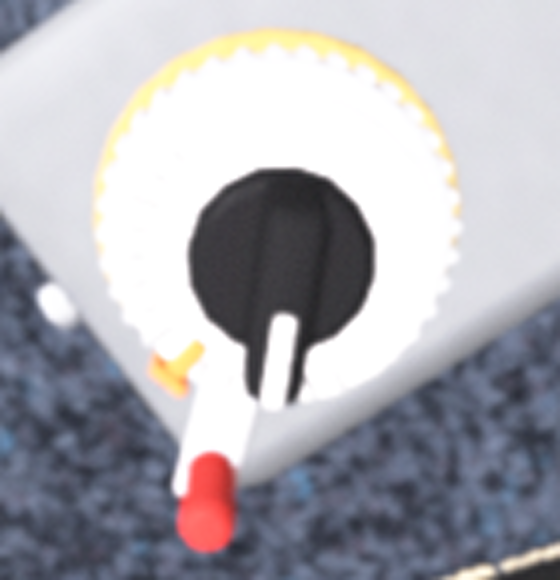

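The zoom gives these full-image points:
- Skirt centre: (285.8,204.5).
- Bar top: runs from (289,187) to (283.2,240.5).
- Marker inner tip: (265,227).
- Post top: (266,268.5).

```bash
python3 -c "
from h import *
f=np.load('pics/w1.npy',allow_pickle=True).item()
g=lambda x,y,z: onz(f,215+x/4,140+y/4,z)[:2]
c=g(283,258,133); a=g(297,185,160.5); b=g(273,403,160.5); s1=g(288,318,160.5); m=g(201,349,126.5); po=g(206,528,132); col=onz(f,281.9,195,105)[:2]
pt=(a+b)/2
print('skirt',c,'bar ends',a,b,np.linalg.norm(a-b),'mid',pt,'marker',m,'post',po,'collar',col)
ang=lambda v: np.degrees(np.arctan2(v[1],v[0]))
print('bar',ang(b-a),'stripe',ang(b-s1))
for A in (c,pt,(c+pt)/2): print(A,'mark',ang(m-A),np.linalg.norm(m-A),'post',ang(po-A),np.linalg.norm(po-A))
"
```

```text
skirt [536.2251346  116.52989661] bar ends [544.75453645 136.28810117] [527.4426377   99.14623455] 40.97828808064682 mid [536.09858707 117.71716786] marker [513.25469697 101.6454295 ] post [501.18585912  65.07284894] collar [533.90759177 117.62525224]
bar -114.99032102644124 stripe -118.45240134679055
[536.2251346  116.52989661] mark -147.05742388777944 27.371305521767443 post -124.25260085567072 62.25414509161375
[536.09858707 117.71716786] mark -144.87183236468618 27.93105957354882 post -123.55159348031236 63.169002586570656
[536.16186084 117.12353223] mark -145.9535658320478 27.646153812220966 post -123.89954050336058 62.71040047400733
```

```bash
python3 -c "
from h import *
plan([535.5,116.5,156],64)"
```

```text
pos [527.8 120.3 255.1] xang 70.5 shift mm [-1.   8.6 99.1] turn [-0.001  0.     0.114] F [0.  0.3 0.4] t 1.9 open 1.002
```

```bash
python3 -m crank '[[-0.001,0.0086,0.03,0,0,0.114,0],[-0.001,0.0086,0.06,0,0,0.114,0],[-0.001,0.0086,0.085,0,0,0.114,0],[-0.001,0.0086,0.099,0,0,0.114,0],[-0.001,0.0086,0.099,0,0,0.114,0]]'
python3 -c "
from h import *
plan([535.5,116.5,156],64)"
python3 -m crank '[[0,0,0,0,0,0,0.3],[0,0,0,0,0,0,0.6],[0,0,0,0,0,0,1],[0,0,0,0,0,0,1],[0,0,0,0,0,0,1]]' 30
python3 -m crank '[[0,0,0,0,0,0,1],[0,0,0,0,0,0,1],[0,0,0,0,0,0,1],[0,0,0,0,0,0,1],[0,0,0,0,0,0,1]]'
```

```text
clock: 2.4
eef_pos: [534.1, 117.4, 154.6]
tcp_rot: [-3.139, 0.002, 1.119]
contact_force: [-0.9, -0.7, -0.6]
opening: 1.003
grasp_force: 0.0
pos [534.1 117.4 154.6] xang 64.1 shift mm [-0.1  1.7 -1.4] turn [-0.003  0.002  0.002] F [-0.9 -0.7 -0.6] t 2.4 open 1.003
clock: 2.9
eef_pos: [535.9, 116.7, 156.8]
tcp_rot: [3.141, -0.0, 1.118]
contact_force: [-12.6, 6.4, 7.7]
opening: 0.139
grasp_force: 7.8
clock: 3.4
eef_pos: [535.6, 116.8, 156.9]
tcp_rot: [-3.141, -0.0, 1.117]
contact_force: [-2.9, 1.7, 5.7]
opening: 0.134
grasp_force: 29.6
```

```bash
python3 -m crank '[[0,0,0,0,0,0.12,1],[0,0,0,0,0,0.24,1],[0,0,0,0,0,0.36,1],[0,0,0,0,0,0.48,1],[0,0,0,0,0,0.57,1]]'
python3 -m crank '[[0,0,0,0,0,0,1],[0,0,0,0,0,0,1]]'
python3 -c "
from h import *
S=cams.grab_frame('scene');D=cams.grab_frame('side')
a=S['image'][205:300,320:400];b=D['image'][250:345,245:325]
cv2.imwrite('pics/z2.png',cv2.resize(np.hstack([a,b])[:,:,::-1],None,fx=5,fy=5,interpolation=cv2.INTER_CUBIC))
plan([535.5,116.5,156],32)"
```

```text
clock: 3.9
eef_pos: [536.1, 116.3, 156.9]
tcp_rot: [3.141, -0.0, 0.543]
contact_force: [-0.7, -2.8, 5.2]
opening: 0.132
grasp_force: 29.3
clock: 4.1
eef_pos: [536.1, 116.3, 156.9]
tcp_rot: [3.141, -0.0, 0.55]
contact_force: [-1.4, -2.2, 5.2]
opening: 0.134
grasp_force: 29.6
pos [536.1 116.3 156.9] xang 31.5 shift mm [-0.4 -0.5  0.9] turn [ 0.001 -0.    -0.008] F [-1.6 -3.5  5.2] t 4.2 open 0.134
```

View pics/z2.png

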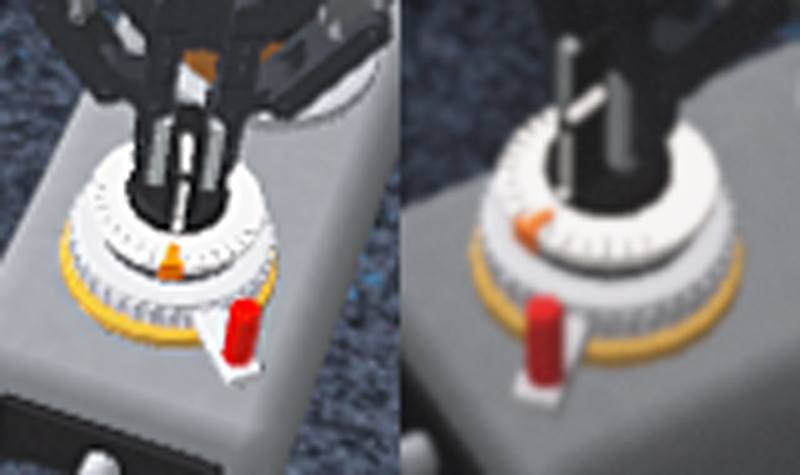

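The pointer's foot is now at about (355.4,251) in the scene view and (277.8,289.6) in the side view. That is just inside the marker tip at (354.5,254.2) and (275,292.4).

```bash
python3 -c "
from h import *
S=cams.grab_frame('scene');D=cams.grab_frame('side')
ang=lambda v: np.degrees(np.arctan2(v[1],v[0])).round(1)
def A(n,f,x,y,z):
  p=onz(f,x,y,z)[:2]; return p
for f,c,fo,mk in((S,(354.2,245),(355.4,251),(354.5,254.2)),(D,(286.2,286.6),(277.8,289.6),(275,292.4))):
  C=onz(f,*c,124)[:2]; M=onz(f,*mk,126)[:2]
  for C2 in (C,np.array([534.5,116])): 
    print(C2,'mark',ang(M-C2),np.linalg.norm(M-C2),[(z,ang(onz(f,*fo,z)[:2]-C2),np.linalg.norm(onz(f,*fo,z)[:2]-C2).round(1)) for z in (125,128,132)])
print(tri(ray(S,355.4,251),ray(D,277.8,289.6)),tri(ray(S,354.5,254.2),ray(D,275,292.4)))
"
```

```text
[530.47720653 114.48034536] mark -146.8 24.66060015939767 [(125, np.float64(-139.9), np.float64(15.9)), (128, np.float64(-141.9), np.float64(18.4)), (132, np.float64(-144.0), np.float64(21.9))]
[534.5 116. ] mark -148.6 28.873607692211504 [(125, np.float64(-144.0), np.float64(20.0)), (128, np.float64(-145.2), np.float64(22.6)), (132, np.float64(-146.5), np.float64(26.1))]
[533.30099724 112.73516479] mark -156.7 21.73252818236672 [(125, np.float64(-166.5), np.float64(14.5)), (128, np.float64(-157.5), np.float64(16.2)), (132, np.float64(-148.3), np.float64(18.9))]
[534.5 116. ] mark -150.7 24.258380898863287 [(125, np.float64(-156.5), np.float64(16.7)), (128, np.float64(-149.7), np.float64(18.7)), (132, np.float64(-142.7), np.float64(21.7))]
(array([516.95693502, 103.9982208 , 128.8476332 ]), np.float64(3.1353472239312983)) (array([512.16142215, 102.55647637, 125.5000052 ]), np.float64(3.625321079334596))
```

```bash
python3 -m crank '[[0,0,0,0,0,0.02,1],[0,0,0,0,0,0.02,1],[0,0,0,0,0,0.02,0.5],[0,0,0,0,0,0.02,0.2],[0,0,0,0,0,0.02,0]]'
python3 -m crank '[[0,0,0,0,0,0,0],[0,0,-0.03,0,0,0,0],[0,0,-0.07,0,0,0,0],[0,0,-0.07,0,0,0,0],[0,0,-0.07,0,0,0,0]]'
python3 -c "
from h import *
f=cams.grab_frame('wrist');np.save('pics/w2.npy',f,allow_pickle=True)
x,y=map(int,proj(f,[535,116.5,130])); print(x,y); x0,y0=x-75,max(y-60,0); print(x0,y0)
im=f['image'][y0:y0+150,x0:x0+160]
cv2.imwrite('pics/w2z.png',cv2.resize(im[:,:,::-1],None,fx=4,fy=4,interpolation=cv2.INTER_CUBIC))
plan([535.5,116.5,156],32)"
```

```text
clock: 4.8
eef_pos: [535.7, 116.7, 156.1]
tcp_rot: [-3.141, 0.0, 0.529]
contact_force: [0.1, 0.0, 0.2]
opening: 0.642
grasp_force: 0.0
clock: 5.3
eef_pos: [536.3, 116.8, 227.1]
tcp_rot: [3.141, -0.002, 0.528]
contact_force: [0.3, -0.4, 0.2]
opening: 1.003
grasp_force: 0.0
274 216
199 156
pos [535.6 116.6 226. ] xang 30.3 shift mm [-0.1  0.1 70. ] turn [-0.     0.    -0.031] F [ 0.3  0.3 -0.8] t 5.35 open 0.999
```

View pics/w2z.png

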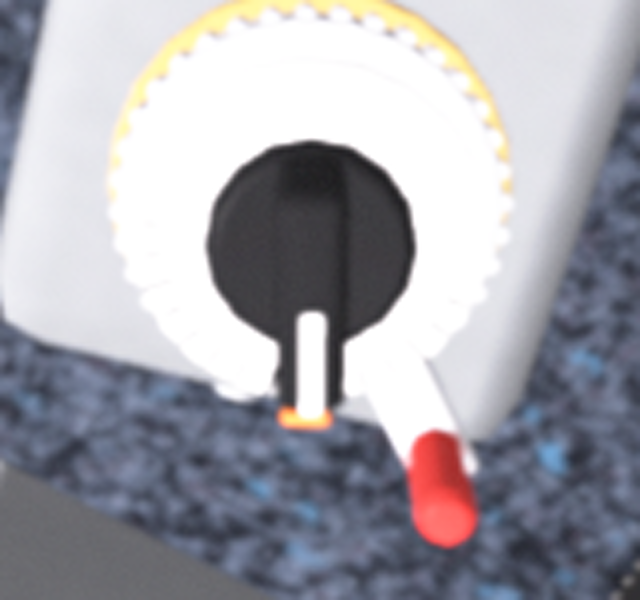

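The pointer and marker now line up, with stripe x at about 311 against marker x at about 305 in the zoom. That is about 1 mm, so the dial is set. The post's top is at (310.3,286) in the full image.

```bash
python3 -c "
from h import *
f=np.load('pics/w2.npy',allow_pickle=True).item()
p=onz(f,310.3,286,132)[:2]; A=onz(f,199+311/4,156+245/4,133)[:2]; print(p,A)
A=np.array([535.3,116.6]); d=p-A; th=np.degrees(np.arctan2(d[1],d[0])); print(th,np.linalg.norm(d))
P=A+61*d/np.linalg.norm(d); print(P); plan([*P,127],th+180)
"
```

```text
[501.17111376  65.11355995] [536.41920647 115.40505586]
-123.53925766679544 61.770821465988725
[501.59699895  65.75604539]
pos [535.6 116.6 226. ] xang 30.3 shift mm [-55.   26.8  99. ] turn [-0.     0.    -0.457] F [ 0.3  0.3 -0.8] t 5.35 open 0.999
```

```bash
python3 -m crank '[[-0.02,0.01,0,0,0,-0.14,0],[-0.04,0.02,0,0,0,-0.28,0],[-0.055,0.027,0,0,0,-0.42,0],[-0.055,0.027,0,0,0,-0.457,0],[-0.055,0.027,0.03,0,0,-0.457,0]]'
python3 -c "
from h import *
plan([501.5,65.6,126],56.5)"
```

```text
clock: 5.85
eef_pos: [503.3, 65.4, 197.7]
tcp_rot: [3.138, -0.003, 0.986]
contact_force: [0.1, 0.2, -0.2]
opening: 1.001
grasp_force: 0.0
pos [503.3  65.4 197.7] xang 56.5 shift mm [-1.  -1.9 71.7] turn [ 0.003 -0.003 -0.001] F [ 0.1  0.2 -0.2] t 5.85 open 1.001
```

```bash
python3 -m crank '[[0,0,0.03,0,0,0,0],[0,0,0.055,0,0,0,0],[0,0,0.070,0,0,0,0],[0,0,0.070,0,0,0,0]]'
python3 -c "
from h import *
plan([501.5,65.6,126],56.5)"
python3 -m crank '[[0,0,0,0,0,0,0.3],[0,0,0,0,0,0,0.6],[0,0,0,0,0,0,0.8],[0,0,0,0,0,0,0.8],[0,0,0,0,0,0,0.8]]' 30
python3 -c "
from h import *
plan([501.5,65.6,126],56.5)"
```

```text
clock: 6.25
eef_pos: [499.3, 65.3, 123.1]
tcp_rot: [-3.137, 0.004, 0.985]
contact_force: [-0.1, 0.5, 1.4]
opening: 1.0
grasp_force: 0.0
pos [499.3  65.3 123.1] xang 56.4 shift mm [ 1.5  1.6 -2.9] turn [-0.005  0.004 -0.001] F [-0.1  0.5  1.4] t 6.25 open 1.0
clock: 6.75
eef_pos: [502.2, 65.6, 126.8]
tcp_rot: [3.141, -0.001, 0.985]
contact_force: [-0.6, 0.8, 0.6]
opening: 0.201
grasp_force: 0.0
pos [502.2  65.6 126.8] xang 56.4 shift mm [-0.4 -0.5  0.8] turn [ 0.001 -0.001 -0.001] F [-0.6  0.8  0.6] t 6.75 open 0.201
```

```bash
python3 -m crank '[[0.0004,-0.0073,0,0,0,0.12,0.8],[0.0017,-0.0145,0,0,0,0.24,0.8],[0.0039,-0.0215,0,0,0,0.36,0.8],[0.0069,-0.0282,0,0,0,0.48,0.8],[0.0107,-0.0344,0,0,0,0.6,0.8]]' 60
cat >> h.py <<'E'
def st(A=(535.3,116.6)):
    s=r.sense(); d=s["eef_pos"][:2]-A; R=rot(s["tcp_rot"]); F=R.T@s["contact_force"]
    th=np.degrees(np.arctan2(d[1],d[0]))%360-360
    print("rad",np.linalg.norm(d).round(1),"th",th.round(2),"swept",np.radians(-123.6-th).round(3),"xang",np.degrees(np.arctan2(R[1,0],R[0,0])).round(1),"z",s["eef_pos"][2].round(1),"Ftool",F.round(1),"open",round(s["opening"],3),"t",s["clock"])
E
python3 -c "
from h import *
st()"
```

```text
clock: 7.25
eef_pos: [479.6, 93.6, 126.8]
tcp_rot: [3.141, -0.001, 0.38]
contact_force: [2.2, -1.5, 0.1]
opening: 0.203
grasp_force: 1.1
rad 60.3 th -157.56 swept 0.593 xang 21.8 z 126.8 Ftool [ 1.5  2.2 -0.1] open 0.203 t 7.25
```

```bash
python3 -m crank '[[0.0003,-0.0061,0,0,0,0.1,0.8],[0.0012,-0.0121,0,0,0,0.2,0.8],[0.0019,-0.0151,0,0,0,0.25,0.8],[0.0019,-0.0151,0,0,0,0.25,0.8]]'
python3 -c "
from h import *
st()"
```

```text
clock: 7.65
eef_pos: [475.5, 108.5, 126.6]
tcp_rot: [-3.142, -0.001, 0.135]
contact_force: [-0.2, 0.3, -0.4]
opening: 0.201
grasp_force: 0.0
rad 60.4 th -172.32 swept 0.85 xang 7.7 z 126.6 Ftool [-0.2 -0.4  0.4] open 0.201 t 7.65
```

```bash
python3 -m crank '[[0.0000,-0.0018,0,0,0,0.03,0.8],[0,-0.0018,0,0,0,0.03,0.8]]' >/dev/null
python3 -c "
from h import *
st()"
python3 -m crank '[[0.0000,-0.0018,0,0,0,0.03,0.8],[0,-0.0018,0,0,0,0.03,0.8]]' >/dev/null
python3 -c "
from h import *
st()"
```

```text
rad 60.5 th -173.71 swept 0.875 xang 6.1 z 126.5 Ftool [0.4 1.1 0.7] open 0.2 t 7.85
rad 60.5 th -175.38 swept 0.904 xang 4.4 z 126.4 Ftool [ 0.7  1.2 -1.2] open 0.198 t 8.05
```

```bash
cat > st.py <<'E'
from h import *
st()
E
python3 -m crank '[[0.0000,-0.0018,0,0,0,0.03,0.8],[0,-0.0018,0,0,0,0.03,0.8]]' >/dev/null; python3 st.py
python3 -m crank '[[0.0000,-0.0018,0,0,0,0.03,0.8],[0,-0.0018,0,0,0,0.03,0.8]]' >/dev/null; python3 st.py
python3 -m crank '[[0.0000,-0.0018,0,0,0,0.03,0.8],[0,-0.0018,0,0,0,0.03,0.8]]' >/dev/null; python3 st.py
```

```text
rad 60.5 th -177.09 swept 0.934 xang 2.6 z 126.4 Ftool [ 0.3  1.8 -1.4] open 0.201 t 8.25
rad 60.6 th -178.82 swept 0.964 xang 0.9 z 126.3 Ftool [0.7 1.4 0.8] open 0.195 t 8.45
rad 60.7 th -180.53 swept 0.994 xang -0.8 z 126.3 Ftool [ 0.8  1.2 -0.7] open 0.201 t 8.65
```

```bash

python3 -m crank '[[0.0000,-0.0018,0,0,0,0.03,0.8],[0,-0.0018,0,0,0,0.03,0.8]]' >/dev/null; python3 st.py
python3 -m crank '[[0.0000,-0.0018,0,0,0,0.03,0.8],[0,-0.0018,0,0,0,0.03,0.8]]' >/dev/null; python3 st.py
python3 -m crank '[[0.0000,-0.0018,0,0,0,0.03,0.8],[0,-0.0018,0,0,0,0.03,0.8]]' >/dev/null; python3 st.py
```

```text
rad 60.8 th -182.23 swept 1.023 xang -2.5 z 126.3 Ftool [-0.   0.3 -0.6] open 0.2 t 8.85
rad 60.9 th -183.96 swept 1.053 xang -4.2 z 126.2 Ftool [ 0.4  1.1 -0.1] open 0.202 t 9.05
rad 60.9 th -185.65 swept 1.083 xang -5.9 z 126.2 Ftool [ 0.9  0.8 -0.4] open 0.201 t 9.25
```

```bash

python3 -m crank '[[0.0000,-0.0018,0,0,0,0.03,0.8],[0,-0.0018,0,0,0,0.03,0.8]]' >/dev/null; python3 st.py
python3 -m crank '[[0.0000,-0.0018,0,0,0,0.03,0.8],[0,-0.0018,0,0,0,0.03,0.8]]' >/dev/null; python3 st.py
python3 -m crank '[[0.0000,-0.0018,0,0,0,0.03,0.8],[0,-0.0018,0,0,0,0.03,0.8]]' >/dev/null; python3 st.py
```

```text
rad 60.9 th -187.34 swept 1.113 xang -7.7 z 126.2 Ftool [0.8 1.6 0.6] open 0.199 t 9.45
rad 61.0 th -189.03 swept 1.142 xang -9.4 z 126.2 Ftool [0.7 2.  0.5] open 0.203 t 9.65
rad 60.9 th -190.7 swept 1.171 xang -11.1 z 126.2 Ftool [ 1.3  1.  -0.5] open 0.202 t 9.85
```

```bash

python3 -m crank '[[0.0000,-0.0018,0,0,0,0.03,0.8],[0,-0.0018,0,0,0,0.03,0.8]]' >/dev/null; python3 st.py
python3 -m crank '[[0.0000,-0.0018,0,0,0,0.03,0.8],[0,-0.0018,0,0,0,0.03,0.8]]' >/dev/null; python3 st.py
python3 -m crank '[[0.0000,-0.0018,0,0,0,0.03,0.8],[0,-0.0018,0,0,0,0.03,0.8]]' >/dev/null; python3 st.py
```

```text
rad 61.0 th -192.43 swept 1.201 xang -12.8 z 126.2 Ftool [0.6 0.9 0.3] open 0.201 t 10.05
rad 60.9 th -193.85 swept 1.226 xang -14.5 z 126.2 Ftool [ 1.6  3.9 -0.6] open 0.198 t 10.25
rad 60.9 th -195.21 swept 1.25 xang -16.2 z 126.2 Ftool [ 3.7  5.3 -0.9] open 0.203 t 10.45
```

```bash

python3 -m crank '[[0.0000,-0.0018,0,0,0,0.03,0.8],[0,-0.0018,0,0,0,0.03,0.8]]' >/dev/null; python3 st.py
python3 -m crank '[[0.0000,-0.0018,0,0,0,0.03,0.8],[0,-0.0018,0,0,0,0.03,0.8]]' >/dev/null; python3 st.py
```

```text
rad 60.8 th -196.65 swept 1.275 xang -17.9 z 126.1 Ftool [ 3.1  8.  -1.1] open 0.198 t 10.65
rad 60.8 th -198.07 swept 1.3 xang -19.7 z 126.1 Ftool [ 4.9  8.3 -1.7] open 0.203 t 10.85
```

```bash

python3 -m crank '[[0.0000,-0.0018,0,0,0,0.03,0.8],[0,-0.0018,0,0,0,0.03,0.8]]' >/dev/null; python3 st.py
python3 -m crank '[[0.0000,-0.0018,0,0,0,0.03,0.8],[0,-0.0018,0,0,0,0.03,0.8]]' >/dev/null; python3 st.py
```

```text
rad 60.7 th -199.5 swept 1.325 xang -21.4 z 126.1 Ftool [ 5.8 10.9 -1.7] open 0.197 t 11.05
rad 60.7 th -200.91 swept 1.349 xang -23.1 z 126.0 Ftool [ 5.7 11.9 -1.6] open 0.201 t 11.25
```

```bash

python3 -m crank '[[0.0000,-0.0015,0,0,0,0.025,0.8],[0,-0.0015,0,0,0,0.025,0.8]]' >/dev/null; python3 st.py
python3 -m crank '[[0,0,0,0,0,0,0.8],[0,0,0,0,0,0,0.8]]' >/dev/null; python3 st.py
```

```text
rad 60.7 th -202.06 swept 1.369 xang -24.5 z 126.0 Ftool [ 7.4 13.5 -2.8] open 0.202 t 11.45
rad 60.7 th -202.02 swept 1.369 xang -24.4 z 126.0 Ftool [ 7.1 13.4 -1.3] open 0.2 t 11.65
```

```bash

python3 -m crank '[[0,0.0015,0,0,0,0,0.8],[0,0.003,0,0,0,0,0.7],[0,0.003,0,0,0,0,0.3],[0,0.003,0,0,0,0,0.2],[0,0.003,0,0,0,0,0.2]]'; python3 st.py
python3 -m crank '[[0,0,-0.03,0,0,0,0.2],[0,0,-0.07,0,0,0,0.2],[0,0,-0.1,0,0,0,0],[0,0,-0.1,0,0,0,0],[0,0,-0.1,0,0,0,0]]'; python3 st.py
python3 -c "
from h import *
f=cams.grab_frame('wrist');S=cams.grab_frame('scene')['image'][205:300,310:410]
x,y=map(int,proj(f,[535,116.5,130])); print(x,y); x0,y0=max(x-80,0),max(y-70,0); print(x0,y0)
im=cv2.resize(f['image'][y0:y0+150,x0:x0+140],None,fx=3,fy=3); S=cv2.resize(S,(350,332))
o=np.zeros((450,420+350,3),np.uint8); o[:im.shape[0],:im.shape[1]]=im; o[:332,420:]=S
cv2.imwrite('pics/w3z.png',o[:,:,::-1])"
```

```text
clock: 12.15
eef_pos: [478.4, 138.9, 126.3]
tcp_rot: [-3.141, 0.0, -0.43]
contact_force: [-0.1, -0.9, -0.3]
opening: 0.792
grasp_force: 0.0
rad 61.1 th -201.43 swept 1.358 xang -24.6 z 126.3 Ftool [0.3 0.8 0.3] open 0.792 t 12.15
clock: 12.65
eef_pos: [478.6, 138.9, 226.7]
tcp_rot: [-3.141, -0.001, -0.43]
contact_force: [0.1, -0.2, -0.8]
opening: 0.999
grasp_force: 0.0
rad 60.9 th -201.49 swept 1.359 xang -24.6 z 226.7 Ftool [0.2 0.2 0.8] open 0.999 t 12.65
270 129
190 59
```

View pics/w3z.png

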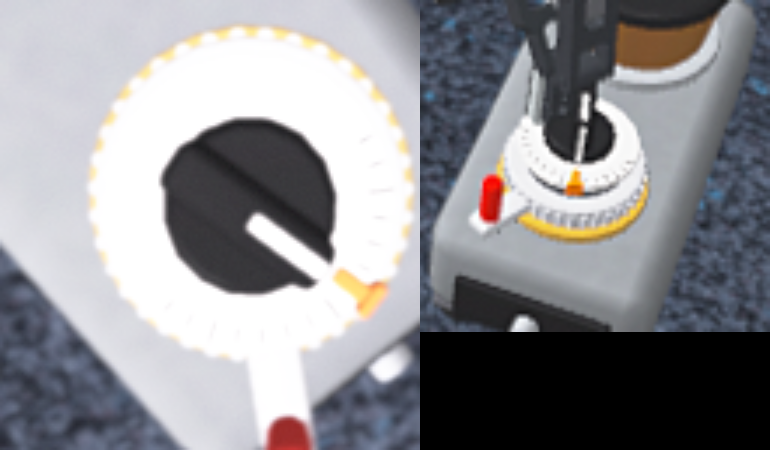

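The pointer, ending near (330,275) in the crop, still runs straight into the orange marker at (360,290). The post is swung round at (290,435) and the gripper is clear above everything. Handing in.

```bash
python3 -c "
from rig import sign_off
print(sign_off())"
```

```text
the job is handed in; nothing more can be done
None
```

I set the dial to the orange marker (within about 1 mm), tightened the lock ring with about 13.5 N on the post, never touched the mug, canister or jar, and handed the job in at about 13 s; no verdict came back.

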